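# Fetch the control pot from behind the bottles

### The job

Clear the purple-capped and the yellow-capped bottle out of the way by standing both on the blue parking tray, then fetch the red-lidded pot from the nook behind them and set it upright in the middle of the mixer's round platform. After that, stand each bottle back in its old place, upright on the mat of its own colour, centred on the circle in front of the nook. Let no bottle or pot tip over and leave the white-lidded pot where it is.

Things in the scene. Friction and masses are not known exactly. Their poses are not given: they have to be found in the camera images.
- bottle_purple: white bottle with purple cap and purple label band, 122 mm tall, about 0.16 kg; straight round body 44 mm across up to 94 mm, cap 28 mm across from 100 to 122 mm up; grip the body about 78 mm above its base, clear of the pots. Starts on the mat of its colour. Origin: centre of its underside, z up its axis
- bottle_yellow: white bottle with yellow cap and yellow label band, 122 mm tall, about 0.16 kg; straight round body 44 mm across up to 94 mm, cap 28 mm across from 100 to 122 mm up; grip the body about 78 mm above its base, clear of the pots. Starts on the mat of its colour. Origin: centre of its underside, z up its axis
- pot_red: squat pot with a red lid, 48 mm tall, about 0.07 kg; body 46 mm across, lid 50 mm across from 32 mm up. Stands in the nook behind the bottles: walls 8 mm beside it leave no room for a finger, 32 mm are free behind it. Once the bottles are gone, grip it along the bay's x, one finger in front, one behind, TCP about 32 mm above its base. Origin: centre of its underside, z up
- pot_white: the same kind of pot with a white lid (48 mm tall, 50 mm across), standing on the bay beside the nook, left or right of it. Not part of the job: it stays. Origin at the centre of its underside
- mat_purple: purple mat, fixed on the bay, 88 x 50 x 2 mm, its front end showing in front of the bottle. Origin on its underside below the centre of its white 47 mm circle (under the bottle at the start), the purple bottle's place, 25 mm from its rear and 63 mm from its front end. x towards the nook, z up. The mats lie abreast, circles 54 mm apart: bottles stand 10 mm apart
- mat_yellow: yellow mat, fixed on the bay, 88 x 50 x 2 mm, its front end showing in front of the bottle. Origin on its underside below the centre of its white 47 mm circle (under the bottle at the start), the yellow bottle's place, 25 mm from its rear and 63 mm from its front end. x towards the nook, z up. The mats lie abreast, circles 54 mm apart: bottles stand 10 mm apart
- bay: pale plate 190 x 220 x 6 mm, fixed, with a U-shaped nook of white walls, top 66 mm above the table, 66 mm wide inside, open to the front, from x = -10 to 75 mm. Origin at table level, mid-width; x points into the nook, away from the robot. Red pot near x 18, y 0; bottles near x -35, y +-27; white pot and a small carton near x 30, y +-80 mm
- tray: blue parking tray, fixed, 220 mm (its x) by 130 mm (its y), rim 14 mm high and 4 mm thick, floor about 4 mm thick; left or right of the bay. Both bottles fit one behind the other along its x, such as 50 mm either side of the middle. Origin: centre of its underside, z up
- mixer: white sample mixer, fixed, block 130 x 120 mm, 34 mm high, with a flat dark round platform 90 mm across with a red ring and white middle (54 mm across); platform top 40 mm above the table. On the other side of the bay from the tray. Origin: centre of the block's underside, below the platform's centre

How it is judged:
On the way, in this order (a step that is already met when the one before it is completed fails the run):
1. both bottles stand released on the parking tray (x of bottle_purple in the frame of tray between -0.09 and 0.09 m and y of bottle_purple in the frame of tray between -0.045 and 0.045 m and z of bottle_purple in the frame of tray between 0 and 0.012 m and angle between each of bottle_purple, bottle_yellow's own z axis and vertical below 0.12 rad and linear speed of each of bottle_purple, bottle_yellow below 0.03 m/s and contact force between each of bottle_purple, bottle_yellow and the fingers below 0.05 N and x of bottle_yellow in the frame of tray between -0.09 and 0.09 m and y of bottle_yellow in the frame of tray between -0.045 and 0.045 m and z of bottle_yellow in the frame of tray between 0 and 0.012 m), for 0.2 s.
2. the red-lidded pot stands released in the middle of the mixer's platform, both bottles still on the tray (all of step 1 and horizontal distance between pot_red and mixer below 0.015 m and z of pot_red in the frame of mixer between 0.034 and 0.046 m and angle between pot_red's own z axis and vertical below 0.12 rad and linear speed of pot_red below 0.03 m/s and contact force between pot_red and the fingers below 0.05 N), for 0.2 s.
At the end, for the whole second after the job is handed in: The red-lidded pot stands upright on the mixer's platform, within 15 mm of its centre; each bottle stands upright on the mat of its own colour, within 12 mm of its circle's centre; all released and at rest (horizontal distance between pot_red and mixer below 0.015 m and z of pot_red in the frame of mixer between 0.034 and 0.046 m and angle between each of pot_red, bottle_purple, bottle_yellow's own z axis and vertical below 0.12 rad and linear speed of each of pot_red, bottle_purple, bottle_yellow below 0.03 m/s and contact force between each of pot_red, bottle_purple, bottle_yellow and the fingers below 0.05 N and horizontal distance between bottle_purple and mat_purple below 0.012 m and z of bottle_purple in the frame of mat_purple between -0.003 and 0.007 m and horizontal distance between bottle_yellow and mat_yellow below 0.012 m and z of bottle_yellow in the frame of mat_yellow between -0.003 and 0.007 m); the robot touches nothing.
It fails at once if the white-lidded pot was moved more than 15 mm (distance of pot_white from where it was at the start of the episode above 0.015 m).
It fails at once if a bottle or the red-lidded pot was tipped over (angle between any of bottle_purple, bottle_yellow, pot_red's own z axis and vertical above 0.8 rad).
It also fails if it takes over 131 s, if anything falls off the work surface, if the arm or the gripper's body presses on something with over 40 N, if the wrist force passes 120 N, or if a joint passes its speed limit or range.

### The arm

A 6-joint arm with a two-finger parallel gripper is mounted at the origin on the work surface. World frame = base frame: x ahead of the robot, y to its left, z up, the work surface at z = 0. Lengths are in m, angles in rad, forces in N, time in s.
With the tool pointing down it reaches from about 0.35 to 0.975 m from the base axis. Payload 7.1 kg.
Tool frame: the origin (TCP) lies between the finger pads, 19 mm behind the fingertips; this is the grasp point; z points along the fingers, y is the line along which they close (so a half turn about z gives the same grasp; the last joint's range is limited). The gripper opens to 88 mm and grips with 3 to 60 N. Pads are 20 mm wide; open, the fingers measure 115 mm over their backs; the gripper's body (75 mm by 178 mm) begins 61 mm behind the grasp point.
Start: joints at [-1.259, 0.423, 1.63, -0, 1.089, -0.019], TCP at [0.203, -0.591, 0.241] pointing down, gripper open.
Joint ranges: [-3, 3], [-0.9, 2.11], [0.09, 2.58], [-1.31, 4.45], [0.11, 2.69], [-2.54, 2.54]. Speed limits (rad/s): [2.39, 2.39, 3.01, 3.14, 3.14, 3.14].

### API

Orientations are given as a unit quaternion [w, x, y, z].
In Python, from station import move_pose, movel, movej, command_gripper, wait, inverse_kinematics, read_camera, camera_info, MotionError, job_done, get_time, get_joint_pos, get_qvel, get_effort, get_tcp_pos, get_ee_rot, get_ft_force, get_ft_torque, get_grip_width, get_finger_force gives the robot as it stands. Calls block until the motion is done:
- move_pose(position, orientation): joint-space move of the TCP to a pose.
- movel(position, frame=None, v=0.15, until_force=None): straight line of the TCP; frame=None keeps the orientation; v is the mean speed in m/s. With until_force (N) it stops when the force on the tool has changed by that much, and returns True; else False.
- movej(angles): joint-space move.
- command_gripper(opening): opening from 0.0 (shut) to 1.0 (fully open); the grip force is fixed at half the most; returns when the fingers have stopped.
- wait(seconds).
- inverse_kinematics(position, orientation): joint angles nearest the present ones, or None.
- read_camera(name): name is "side" or "top" or "wrist"; returns the picture (400x640x3 uint8, red, green, blue); there is no depth.
- camera_info(name): a dict with "intrinsics" (3x3 intrinsics, pixels), "T" (4x4, takes a point from camera to world coordinates); the wrist camera has in their place "tool_from_camera" (4x4, takes a point from camera to tool coordinates, whose origin is the TCP and whose axes are the flange's). Camera axes: x right, y up, looking along -z (the intrinsics and any distortion apply to the point x, -y, -z); pixel columns grow to the right and rows downward; lengths in m; the calibration is good to about 2 mm. The wrist camera is an equidistant fisheye: a pixel r from the principal point sees the ray r / f radians off the axis. A picture is of the moment at which its call begins: read the wrist's pose just before it. camera_info takes no time and is no camera call.
A pose or a line that the arm cannot do raises MotionError and nothing moves.
- job_done(): hands the job in; it is judged then, once.
Readings, each from a call of its own:
- get_time(): time.
- get_joint_pos(): joint angles.
- get_qvel(): joint speeds.
- get_effort(): joint torques, N m.
- get_tcp_pos(): TCP position.
- get_ee_rot(): TCP orientation.
- get_ft_force(): force on the tool from outside, world axes, zero at the start.
- get_ft_torque(): the same for the moment, N m.
- get_grip_width(): opening from 0.0 (shut) to 1.0 (fully open).
- get_finger_force(): force on a finger pad.
Only numpy, scipy, OpenCV 4.12 (cv2) and the standard library are available. Lean on these libraries where they do the work, as an engineer would, in place of code of your own. Each camera call takes 0.05 s, during which the arm holds its last target. There are 200 camera calls.

## Working session

There is one attempt and no reset: what is moved stays moved. The work goes in short steps, each a Python script; the robot and the scene stay as the last script left them, time stands still between calls to the robot, and variables do not carry over. Pictures are saved under pics/ and viewed, at most 14 in all, crops included, and the job is handed in when it is done.

```bash
mkdir -p pics; ls
python3 - <<'E'
from station import *
import cv2,numpy as np
for n in("top","side"):
    im=read_camera(n); cv2.imwrite(f"pics/{n}0.png",im[:,:,::-1]); c=camera_info(n); print(n,{k:(np.round(v,4).tolist() if not isinstance(v,str) else v) for k,v in c.items()})
print({k:np.round(v,4).tolist() if not isinstance(v,str) else v for k,v in camera_info("wrist").items()})
print(get_tcp_pos(),get_ee_rot(),get_time())
E
```

```text
pics
top {'intrinsics': [[375.7482, 0.0, 321.7223], [0.0, 375.7482, 197.1228], [0.0, 0.0, 1.0]], 'T': [[0.0113, 0.9946, -0.103, 0.4836], [-0.9999, 0.0123, 0.0089, 0.0263], [0.0101, 0.1028, 0.9946, 0.9884], [0.0, 0.0, 0.0, 1.0]]}
side {'intrinsics': [[425.2118, 0.0, 326.7353], [0.0, 425.2118, 199.742], [0.0, 0.0, 1.0]], 'T': [[0.9037, 0.3382, -0.2626, 0.312], [-0.4279, 0.6887, -0.5854, -0.5885], [-0.0171, 0.6414, 0.767, 0.8392], [0.0, 0.0, 0.0, 1.0]]}
{'intrinsics': [[309.7069, 0.0, 317.9568], [0.0, 309.7069, 201.2362], [0.0, 0.0, 1.0]], 'tool_from_camera': [[0.0005, 0.9655, 0.2605, 0.072], [1.0, -0.0005, 0.0001, -0.0002], [0.0002, 0.2605, -0.9655, -0.1435], [0.0, 0.0, 0.0, 1.0]]}
[ 0.20288436 -0.59067377  0.24068557] [-6.75502925e-04  9.86348300e-01  1.64671070e-01 -1.15485103e-04] 0.1
```

View pics/top0.png

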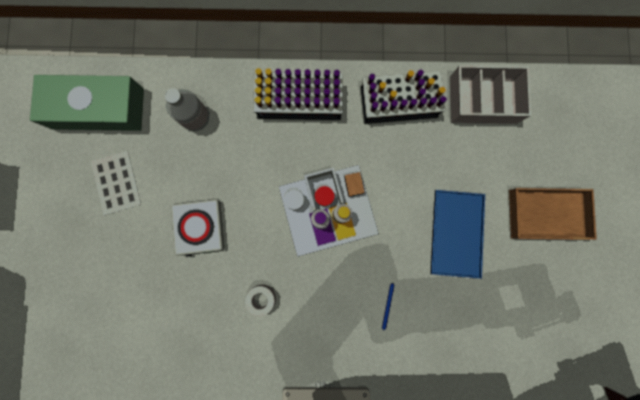

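View pics/side0.png

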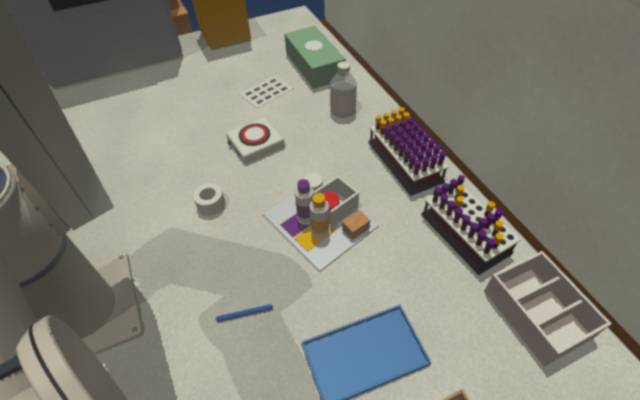

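Top view: bay around (328,210), with purple cap (321,214), yellow cap (344,212), red lid (324,196) and white pot (296,200). The tray is at (458,234) and the mixer at (197,227). The side view agrees. Next I'll write helpers and take wrist views over the bay, mixer and tray.

```bash
cat > h.py <<'E'
from station import *
import cv2,numpy as np
from scipy.spatial.transform import Rotation as R
def tq(a): # tool down, tool x along yaw a
    return [0,np.cos(a/2),np.sin(a/2),0]
def ray(name,uv,pose=None):
    c=camera_info(name);K=np.array(c["intrinsics"])
    x=(uv[0]-K[0,2])/K[0,0];y=(uv[1]-K[1,2])/K[1,1]
    if name=="wrist":
        th=np.hypot(x,y);s=np.sin(th)/th if th>1e-9 else 1
        d=np.array([x*s,-y*s,-np.cos(th)])
        p,q=pose;T=np.eye(4);T[:3,:3]=R.from_quat(np.roll(q,-1)).as_matrix();T[:3,3]=p
        T=T@np.array(c["tool_from_camera"])
    else: d=np.array([x,-y,-1]);T=np.array(c["T"])
    return T[:3,3],T[:3,:3]@d
def onz(name,uv,z,pose=None):
    o,d=ray(name,uv,pose);return o+d*(z-o[2])/d[2]
def shot(fn):
    pose=(get_tcp_pos(),get_ee_rot());im=read_camera("wrist")
    cv2.imwrite(f"pics/{fn}.png",im[:,:,::-1]);np.save(f"pics/{fn}.npy",np.r_[pose[0],pose[1]]);return im,pose
E
python3 - <<'E'
from h import *
for n,uv,z in [("purple",(321,214),.13),("yellow",(344,212),.13),("red",(324.5,196),.054),("white",(296,200),.054),("tray",(458,234),.014),("mixer",(196.5,227),.04),("matfrontP",(325,243),.008)]: print(n,onz("top",uv,z).round(4))
b=onz("top",(328,210),.0); m=onz("top",(196.5,227),.04); t=onz("top",(458,234),.01)
a=np.pi/2+.17
for fn,p in(("wt",t),("wb",b),("wm",m)):
    move_pose([p[0]-.02,p[1],.29],tq(a)); shot(fn); print(fn,get_time(),get_joint_pos().round(2))
ims=[cv2.imread(f"pics/{f}.png") for f in("wt","wm")]
cv2.imwrite("pics/tm.png",cv2.resize(np.hstack(ims),(800,250)))
E
```

```text
purple [0.5337 0.0199 0.13  ]
yellow [ 0.5389 -0.0327  0.13  ]
red [0.5832 0.011  0.054 ]
white [0.5723 0.0821 0.054 ]
tray [ 0.4928 -0.3365  0.014 ]
mixer [0.5026 0.3311 0.04  ]
matfrontP [0.4657 0.0077 0.008 ]
wt 1.5417 [-0.64  0.31  1.68 -0.    1.15 -0.81]
wb 2.8833 [-0.02  0.23  1.79 -0.    1.12 -0.19]
wm 4.2 [ 0.58  0.31  1.68 -0.    1.15  0.41]
```

View pics/wb.png

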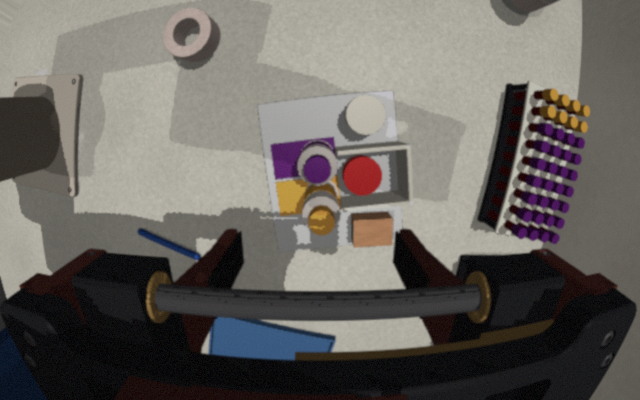

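View pics/tm.png

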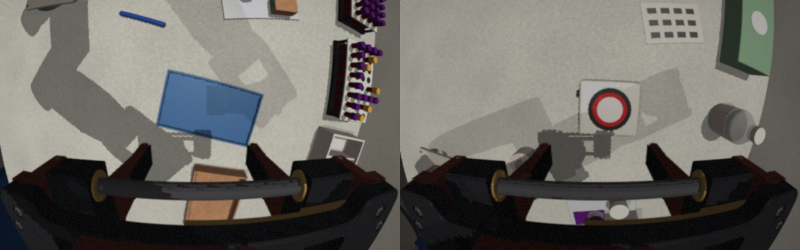

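Wrist view: purple cap (317,169), yellow cap (321,219), red lid (362,175), white lid (366,115), and mat fronts at x≈272–280. The mixer ring is clear at about (610,108) in the composite, the tray at about (210,107). Now masks and rays.

```bash
cat > meas.py <<'E'
from h import *
def load(fn):
    im=cv2.imread(f"pics/{fn}.png");s=np.load(f"pics/{fn}.npy");return im,(s[:3],s[3:])
def blobs(mask,n=1):
    k,l,st,c=cv2.connectedComponentsWithStats(mask.astype(np.uint8))
    o=1+np.argsort(-st[1:,4])[:n];return [(l==i,c[i],st[i]) for i in o]
def region(shape,u0,u1,v0,v1):
    m=np.zeros(shape[:2],bool);m[v0:v1,u0:u1]=1;return m
def masks(im):
    h=cv2.cvtColor(im,cv2.COLOR_BGR2HSV).astype(int);H,S,V=h[...,0],h[...,1],h[...,2]
    return dict(purple=(H>125)&(H<165)&(S>90)&(V>35),yellow=(H>10)&(H<35)&(S>120)&(V>80),red=((H<6)|(H>173))&(S>140)&(V>70),blue=(H>98)&(H<122)&(S>110)&(V>40))
E
python3 - <<'E'
from meas import *
im,po=load("wb");M=masks(im)
# red lid
r=region(im.shape,330,400,140,210)
m,c,st=blobs(M["red"]&r)[0];print("red lid",c,st,onz("wrist",c,.054,po).round(4))
for n in("purple","yellow"):
    for m,c,st in blobs(M[n]&region(im.shape,255,345,130,240),3):
        if st[4]>150:print(n,c.round(1),st)
    # mat points on z=.008
    v,u=np.nonzero(M[n]&region(im.shape,255,312,130,225));P=np.array([onz("wrist",(a,b),.008,po)[:2] for a,b in zip(u,v)])
    np.save(f"pics/mat_{n}.npy",P)
im,po=load("wm");m=masks(im)["red"]&region(im.shape,250,420,90,230)
m,c,st=blobs(m)[0];cs,_=cv2.findContours(m.astype(np.uint8),cv2.RETR_CCOMP,cv2.CHAIN_APPROX_NONE)
for k in sorted(cs,key=len)[-2:]:
    P=np.array([onz("wrist",q[0],.04,po)[:2] for q in k]);A=np.c_[2*P,np.ones(len(P))];s=np.linalg.lstsq(A,(P**2).sum(1),rcond=None)[0];print("mixer ring",s[:2].round(4),"r",np.sqrt(s[2]+s[:2]@s[:2]).round(4))
im,po=load("wt");m,c,st=blobs(masks(im)["blue"])[0];k=cv2.findContours(m.astype(np.uint8),cv2.RETR_EXTERNAL,cv2.CHAIN_APPROX_NONE)[0][0]
P=np.array([onz("wrist",q[0],.012,po)[:2] for q in k]).astype(np.float32);print("tray",cv2.minAreaRect(P),st)
# top cam
im=cv2.imread("pics/top0.png");M=masks(im)
for n,reg,z in(("red",(312,338,180,208),.054),("red",(175,220,205,250),.04),("blue",(420,495,180,285),.012)):
    m,c,st=blobs(M[n]&region(im.shape,*reg))[0];print("top",n,c.round(1),st,onz("top",c,z).round(4))
wb=cv2.imread("pics/wb.png")[90:260,240:430];cv2.imwrite("pics/crop.png",cv2.resize(wb,None,fx=4,fy=3.5,interpolation=cv2.INTER_CUBIC))
E
```

```text
red lid [361.42587832 175.21508141] [ 343  156   38   40 1167] [0.5864 0.0117 0.054 ]
purple [286.5 158.1] [272 141  37  38 904]
purple [316.6 169.1] [304 156  26  27 566]
yellow [295.6 195. ] [ 277  180   59   35 1026]
yellow [321.1 220.3] [309 206  26  29 584]
mixer ring [0.5062 0.3337] r 0.0288
mixer ring [0.5062 0.3337] r 0.036
tray ((0.4974890947341919, -0.33907830715179443), (0.12719552218914032, 0.2173469364643097), 85.88264465332031) [  251   113   169   121 13625]
top red [324.  195.8] [315 187  19  19 293] [0.5836 0.0124 0.054 ]
top red [194.7 226.7] [180 212  30  30 277] [0.5034 0.3356 0.04  ]
top blue [457.6 234. ] [ 431  191   53   87 4114] [ 0.4928 -0.3363  0.012 ]
```

View pics/crop.png

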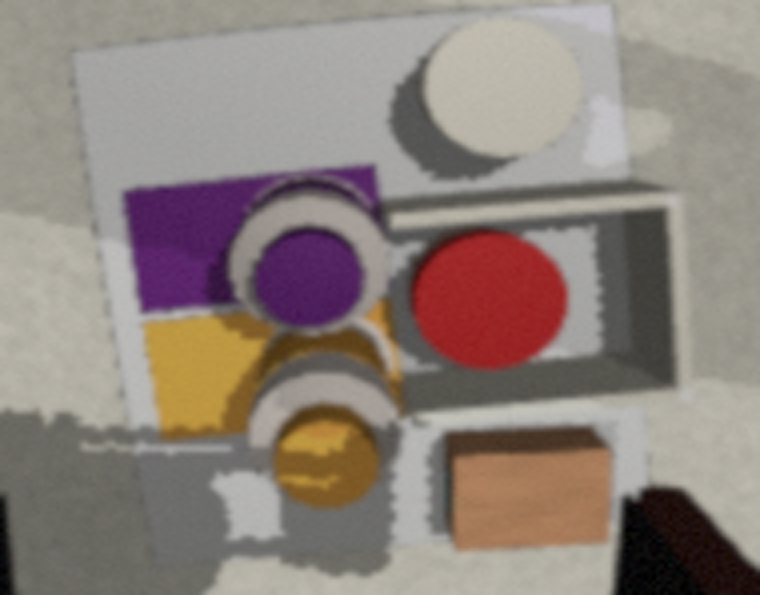

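The crop shows both mats, with the bottles at their circles and the caps unobstructed. The red pot is in the nook and the white pot is on the +y side. Wrist and top agree to about 3 mm (constant offset), so I'll average them. Next: mat pose and cap checks.

Run:
```python
from meas import *
im,po=load("wb")
cp=onz("wrist",(316.6,169.1),.130,po)[:2];cy=onz("wrist",(321.1,220.3),.130,po)[:2]
print("caps",cp,cy,"dist",np.linalg.norm(cp-cy),"yaw",np.arctan2(*(cp-cy)[::-1])-np.pi/2)
P=np.load("pics/mat_purple.npy");Y=np.load("pics/mat_yellow.npy")
def edge(P,d,sel): # extreme points along d in bins across n
    n=np.array([-d[1],d[0]]);s=P@n;t=P@d;out=[]
    lo,hi=np.percentile(s,sel)
    for a in np.arange(lo,hi,.002):
        k=(s>=a)&(s<a+.002)
        if k.any(): out.append(P[k][np.argmax(t[k])])
    return np.array(out)
th=.13
for it in range(3):
    ex=np.array([np.cos(th),np.sin(th)]);ey=np.array([-ex[1],ex[0]])
    eF=edge(P,-ex,(10,90));eY=edge(Y,-ex,(15,85));eL=edge(P,ey,(10,85))
    def ln(E):
        d=cv2.fitLine(E.astype(np.float32),cv2.DIST_HUBER,0,.01,.01).ravel()[:2];return d
    dF=ln(np.r_[eF-eF.mean(0)*0]);a1=np.arctan2(dF[1],dF[0])%np.pi-np.pi/2
    dL=ln(eL);a2=(np.arctan2(dL[1],dL[0])+np.pi/2)%np.pi-np.pi/2
    d2=ln(np.r_[eF,eY]);a3=np.arctan2(d2[1],d2[0])%np.pi-np.pi/2
    print("yaws F,L,FY",a1,a2,a3);th=(a2+a3)/2
f=np.median(np.r_[eF,eY]@ex);l=np.median(eL@ey)
ox=f+.063;oy=l-.025
print("matP origin",ox*ex+oy*ey,"matY",ox*ex+(oy-.054)*ey,"widths",l-np.percentile(P@ey,.5),l-np.percentile(Y@ey,.5))
```

```text
caps [0.52802488 0.02174567] [ 0.54156078 -0.03010629] dist 0.05358961406206117 yaw 0.2553503359901086
yaws F,L,FY 0.27160978 0.2799809 0.2728083
yaws F,L,FY 0.28751552 0.27958465 0.2744019
yaws F,L,FY 0.28751552 0.27958465 0.2744019
matP origin [0.53098569 0.01868006] matY [ 0.54575279 -0.03326157] widths 0.05384817542520831 0.11818587729059202
```

```bash
cat >> h.py <<'E'
BY=.275;TY=-.07
TR=np.array([.4955,-.338]);MX=np.array([.505,.3345])
def trp(x,y=0): return TR+x*np.array([np.cos(TY),np.sin(TY)])+y*np.array([-np.sin(TY),np.cos(TY)])
def pick(xy,z,yaw,w0,w1,hi=.24,op=.78):
    q=tq(np.pi/2+yaw);command_gripper(op)
    move_pose([*xy,hi],q);movel([*xy,z],v=.12);command_gripper(0)
    w=get_grip_width()*88;print("grip mm",round(w,1),"t",get_time())
    assert w0<w<w1,"bad grip"
    movel([*xy,hi],v=.12)
def place(xy,z,yaw,hi=.24,op=.78):
    q=tq(np.pi/2+yaw);move_pose([*xy,hi],q);movel([*xy,z+.015],v=.15)
    f=movel([*xy,z-.002],v=.03,until_force=4);print("contact",f,"z",get_tcp_pos().round(4),"w",round(get_grip_width()*88,1))
    command_gripper(op);wait(.2);movel([*xy,hi],v=.15);print("t",get_time())
E
python3 - <<'E'
from h import *
pick([.5295,.0205],.090,BY,40,48)
place(trp(.05),.086,TY)
pick([.543,-.0315],.090,BY,40,48)
place(trp(-.05),.086,TY)
b=[.54,-.005]
move_pose([b[0]-.01,b[1]-.03,.29],tq(np.pi/2+BY));shot("wb2")
im=cv2.imread("pics/wb2.png");cv2.imwrite("pics/both.png",np.hstack([cv2.resize(read_camera("top")[150:300,260:500,::-1],(400,250)),cv2.resize(im[60:310,200:450],(250,250))]))
E
```

```text
grip mm 44.0 t 7.8417
contact True z [ 0.5448 -0.3414  0.0858] w 43.4
t 14.1583
grip mm 43.9 t 17.475
contact True z [ 0.445  -0.3344  0.0858] w 43.7
t 23.6333
```

View pics/both.png

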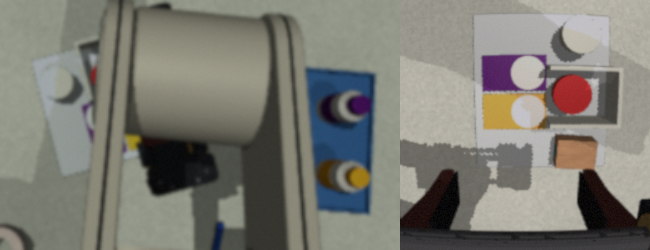

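Both bottles stand on the tray, and both mat circles are now visible at about (528,72) and (528,111) in the crop. I'll measure the circles and red lid, then fetch the pot.

Run:
```python
from meas import *
im,po=load("wb2");M=masks(im)
def fit(P):
    for i in range(4):
        s=np.linalg.lstsq(np.c_[2*P,np.ones(len(P))],(P**2).sum(1),rcond=None)[0];r=np.sqrt(s[2]+s[:2]@s[:2])
        e=np.abs(np.hypot(*(P-s[:2]).T)-r);P=P[e<max(.0015,np.percentile(e,80))]
    return s[:2].round(4),r.round(4),len(P)
g=cv2.cvtColor(im,cv2.COLOR_BGR2HSV)
for n,(u,v) in(("purple",(328,132)),("yellow",(328,171))):
    P=[]
    for t in np.arange(0,2*np.pi,.05): # walk from the middle to the first coloured pixel
        for r in np.arange(5,26,.25):
            a,b=u+r*np.cos(t),v+r*np.sin(t)
            if M[n][int(round(b)),int(round(a))]: P.append(onz("wrist",(a,b),.008,po)[:2]);break
    print(n,fit(np.array(P)))
m,c,st=blobs(M["red"]&region(im.shape,330,410,110,200))[0];red=onz("wrist",c,.054,po)[:2];print("red",c,st[2:],red)
# tray bottles + clean top view
move_pose([TR[0]-.02,TR[1]+.0,.29],tq(np.pi/2+TY));im,po=shot("wt2")
im=cv2.imread("pics/wt2.png");M=masks(im)
for n in("purple","yellow"):
    m,c,st=blobs(M[n]&region(im.shape,200,450,60,235),1)[0];p=onz("wrist",c,.126,po)[:2]
    d=p-TR;print(n,c.round(1),st,p.round(4),"in tray",(d@[np.cos(TY),np.sin(TY)]).round(3),(d@[-np.sin(TY),np.cos(TY)]).round(3))
im=read_camera("top");cv2.imwrite("pics/top2.png",im[:,:,::-1]);M=masks(im[:,:,::-1].copy())
for n,(u,v) in(("purple",(323,221)),("yellow",(343,215))): 
    k=M[n][200:250,300:370];b=blobs(k)[0];print("top",n,b[1]+[300,200],b[2])
```

```text
purple (array([0.5286, 0.0198]), np.float64(0.0251), 78)
yellow (array([ 0.5436, -0.0321]), np.float64(0.0246), 91)
red [371.33726813 153.76306914] [  39   39 1186] [0.58614095 0.01125358]
purple [382.5 187.6] [369 174  28  28 567] [ 0.5432 -0.3386] in tray 0.048 0.003
yellow [287.2 189. ] [274 175  27  28 569] [ 0.4453 -0.3335] in tray -0.05 0.001
top purple [324.35636364 234.90181818] [ 14  23  21  22 275]
top yellow [344.38225256 229.45051195] [ 33  18  23  22 293]
```

Run:
```python
from h import *
pick([.5855,.0115],.038,BY,44,53)
place(MX,.072,BY)
move_pose([MX[0]-.02,MX[1]-.01,.26],tq(np.pi/2+BY));im,po=shot("wm2")
from meas import *
im=cv2.imread("pics/wm2.png");b=blobs(masks(im)["red"]&region(im.shape,230,430,50,230))[0];print(b[1],b[2])
k=cv2.findContours(b[0].astype(np.uint8),cv2.RETR_EXTERNAL,cv2.CHAIN_APPROX_NONE)[0][0];cv2.imwrite("pics/m2.png",cv2.resize(im[40:250,200:460],None,fx=2.2,fy=2.2))
```

```text
grip mm 49.6 t 30.0833
contact True z [0.5048 0.3344 0.0719] w 49.3
t 36.825
[337.38512982 179.17938631] [ 306  147   61   63 2542]
```

View pics/m2.png

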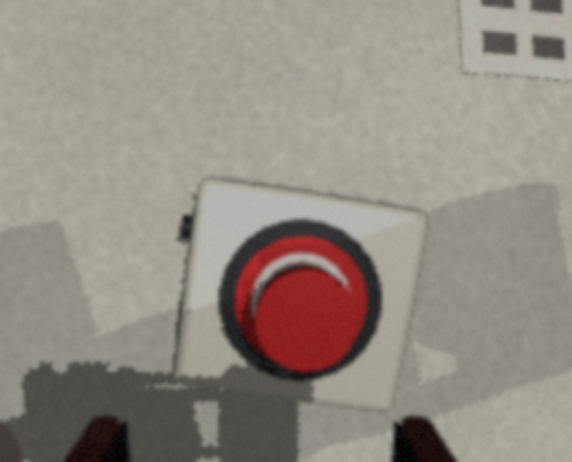

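The pot stands upright on the platform: lid around (342,186), ring around (336,176). I'll compute its offset and return the bottles if it is within tolerance.

Run:
```python
from meas import *
_,po=load("wm2")
l=onz("wrist",(341.8,185.5),.088,po)[:2];c=onz("wrist",(336.4,176.4),.04,po)[:2];print("lid",l,"ring",c,np.linalg.norm(l-c))
assert np.linalg.norm(l-c)<.009
pick([.5445,-.3395],.086,TY,40,48)
place([.529,.0198],.090,BY)
pick([.445,-.334],.086,TY,40,48)
place([.544,-.0321],.090,BY)
move_pose([.53,-.035,.29],tq(np.pi/2+BY));shot("wb3")
im=cv2.imread("pics/wb3.png");M=masks(im)
for n in("purple","yellow"):
    for m,c,st in blobs(M[n]&region(im.shape,255,380,80,240),2): print(n,c.round(1),st[2:],onz("wrist",c,.128,np.array(po,dtype=object) if 0 else load("wb3")[1]).round(4))
cv2.imwrite("pics/b3.png",cv2.resize(im[60:260,220:460],None,fx=2.4,fy=2.4))
move_pose([.38,-.25,.35],tq(np.pi/2));cv2.imwrite("pics/top3.png",read_camera("top")[:,:,::-1])
```

```text
lid [0.50878016 0.33458998] ring [0.50584046 0.33453373] 0.0029402372139970337
grip mm 43.6 t 41.6667
contact True z [0.5288 0.0198 0.0899] w 43.6
t 47.95
grip mm 43.6 t 51.475
contact True z [ 0.5436 -0.0321  0.0899] w 43.9
t 57.6167
purple [296.3 132.3] [  38   35 1013] [0.4949 0.0161 0.128 ]
purple [330.8 139.1] [ 27  27 563] [0.5294 0.0188 0.128 ]
yellow [299.6 170. ] [  58   35 1087] [ 0.508  -0.0195  0.128 ]
yellow [330.2 191.6] [ 27  29 598] [ 0.5437 -0.0325  0.128 ]
```

View pics/b3.png

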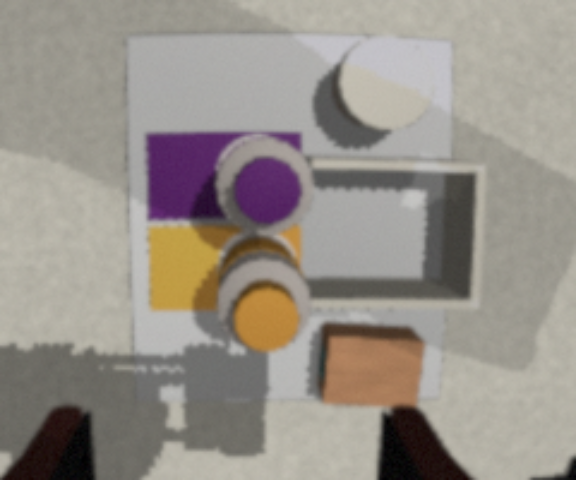

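View pics/top3.png

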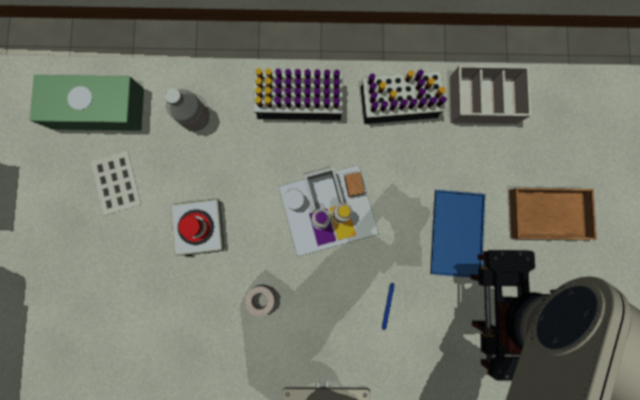

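Both bottles are back on their circles: the caps measure within about 1 mm of the circle centres, at crop (267,190) and (266,316). The red pot is on the mixer at (196,227), the white pot is unmoved, and the arm is clear.

```bash
python3 -c "
from station import *
wait(.5);print(job_done(),get_time())"
```

```text
the job is handed in; nothing more can be done
the job is handed in; nothing more can be done
```

The job is handed in: the red-lidded pot stands about 3 mm from the mixer's centre, both bottles are back upright within about 1 mm of their own circles, and the white-lidded pot looks unmoved; the verdict was not shown.

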